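# Open the bench extractor's damper fully and start its fan

### The job

Get the bench extractor running: with a fingertip, push the damper's thumb bar past its half-open catch all the way to the fully open end stop, and only then press the fan button on the switch box right down and let go of it. Push the bar from one side only, never pinch it, and leave the bottle, the dish and the beaker standing where they are.

Things in the scene. Friction and masses are not known exactly. Their poses are not given: they have to be found in the camera images.
- extractor: Fume extraction intake, fixed: low grey housing 130 (x) x 220 (y) x 58 mm high, grey duct on its +x side. Origin: centre of its underside, on the bench; z up. On top, two rails (at x = +-59 mm, tops 66 mm above the bench) guide a steel shutter plate (top 63 mm above the bench) over black slots at the -y end. The shutter opens towards +y, where the top is free.
- bar_top (a point): Centre of the top edge of the black thumb bar standing on the shutter plate; moves with it, axes parallel to the housing's. The bar is 100 mm long (x), 16 mm thick (y; its top 5 mm only 6 mm thick), its top 99 mm above the bench, its faces 63 to 94 mm above it. The plate reaches 68 mm to the -y side of the bar's middle. Shut, this point is at the housing's y = -34 mm.
- damper (a joint): Slide of the damper, m: 0 shut, 0.060 fully open at the end stop; grows towards the housing's +y. Stays where left (friction 1.5 N). A sprung catch holds it half open at about 0.030: humps from 0.014 to 0.022 (into the catch) and 0.030 to 0.037 (out of it) need a push of 8 to 10 N. Past 0.045 it is free, but does not reach the end by itself.
- bar_back (a point): Middle of the outer face of the thumb bar on its -y side (an upright flat pad 96 mm long and 31 mm high, from 63 to 94 mm above the bench): the place to push on, towards +y, to open the damper. Moves with the bar; axes parallel to the housing's.
- switchbox: Fan switch box, fixed to the bench: white plastic, 80 (x) x 100 (y) x 45 mm high, with a thin aluminium face plate on top. Origin: centre of its underside; z up. It carries the round push button 12 mm to +y of its centre and a small clear lamp (12 mm across, 6 mm high, not a control) 34 mm to -y.
- fan_top (a point): Centre of the top of the black fan push button, 32 mm across, standing up in a round grey housing on top of the switch box; pressed straight down.
- fan (a joint): Fan button: 0 up, 0.006 m fully down; sprung, takes 5 N to push right down, comes up again by itself.
- reagent: Bystander, loose: amber glass bottle with a red cap, 68 mm across, 115 mm high, standing in front of the extractor (towards its -x side). Origin: centre of its underside.
- dish: Bystander, loose: white porcelain bowl, 84 mm across, 40 mm high, beyond the switch box. Origin: centre of its underside.
- beaker: Bystander, loose: clear plastic beaker, 60 mm across, 75 mm high, at the far side of the bench. Origin: centre of its underside.
Things that resemble listed ones, but are neither listed nor needed, are in the scene too. There is more than one size of the switchbox; the job needs the middle-sized.

How it is judged:
On the way, in this order (a step that is already met when the one before it is completed fails the run):
1. the damper is fully open, at its end stop (value of joint damper above 0.055 m), for 0.2 s.
2. the fan button is pressed right down (value of joint fan above 0.0045 m), for 0.05 s.
At the end, for the whole second after the job is handed in: The damper stands fully open (joint damper above 0.055 m of 0.060), the fan button has been pressed (beyond 0.0045 m) after that and is up again (below 0.002 m), and the bottle, dish and beaker stand upright and at rest within 25 mm of where they were (value of joint damper above 0.055 m and value of joint fan below 0.002 m and distance of each of reagent, dish, beaker from where it was at the start of the episode below 0.025 m and angle between each of reagent, dish, beaker's own z axis and vertical below 0.3 rad and linear speed of each of reagent, dish, beaker below 0.05 m/s); the robot touches nothing.
It fails at once if the fan button is pressed while the damper is not fully open (value of joint fan above 0.003 m and value of joint damper below 0.055 m).
It fails at once if the thumb bar is pinched (both of its faces are squeezed at once) (contact force between the fingers and damper_c2 above 1.5 N and contact force between the fingers and damper_c3 above 1.5 N).
It fails at once if the amber bottle is lifted, tipped or shoved more than 25 mm (distance of reagent from where it was at the start of the episode above 0.025 m or angle between reagent's own z axis and vertical above 0.5 rad).
It fails at once if the porcelain dish is lifted, tipped or shoved more than 25 mm (distance of dish from where it was at the start of the episode above 0.025 m or angle between dish's own z axis and vertical above 0.5 rad).
It fails at once if the clear beaker is lifted, tipped or shoved more than 25 mm (distance of beaker from where it was at the start of the episode above 0.025 m or angle between beaker's own z axis and vertical above 0.5 rad).
It also fails if it takes over 51 s, if anything falls off the work surface, if the arm or the gripper's body presses on something with over 40 N, if the wrist force passes 120 N, or if a joint passes its speed limit or range.

### The arm

A 7-joint arm with a two-finger parallel gripper is mounted at the origin on the work surface. World frame = base frame: x ahead of the robot, y to its left, z up, the work surface at z = 0. Lengths are in m, angles in rad, forces in N, time in s.
With the tool pointing down it reaches from about 0.425 to 1.025 m from the base axis. Payload 9.4 kg.
Tool frame: the origin (TCP) lies at the very end of the fingers, on their centre line; the grasp point (between the pads) lies 19 mm behind it; z points along the fingers, y is the direction in which the jaws open and shut (so a half turn about z gives the same grasp; the last joint's range is limited). The gripper opens to 93 mm and grips with 3 to 60 N. Pads are 15 mm wide; open, the fingers measure 128 mm over their backs; the gripper's body (75 mm by 188 mm) begins 65 mm behind the grasp point.
Start: joints at [-1.288, 0.599, -0.003, 1.599, 0.002, 0.943, -0.08], TCP at [0.255, 0.679, 0.219] pointing down, gripper open.
Joint ranges: [-2.57, 2.57], [-0.35, 1.97], [-1.29, 1.29], [0.11, 2.56], [-1.05, 4.19], [0.11, 1.86], [-2.63, 2.63]. Speed limits (rad/s): [2.22, 2.22, 3.01, 3.01, 3.14, 3.14, 3.14].

### API

Orientations are given as a unit quaternion [w, x, y, z].
In Python, from plant import * gives the robot as it stands. The module is installed in compiled form; this text tells all that it offers.
- The arm moves only by the tool step_arm, never from a script. Its argument "commands" is text: rows parted by semicolons, each of 4 numbers parted by spaces: the shift along the tool's x, y, z in mm, then the turn about the tool's z in degrees. In form: x y z turn; .... A call has 1 to 10 rows; each row is the pose to reach, as a shift and turn from the pose commanded when the call began, along the tool's axes at that moment; what a row does not reach only later rows make up. A row lasts 1/8 s, in which the tool goes at most 62.5 mm and 10.7 degrees, less where a joint would pass 70% of its speed; a pose out of reach is approached as far as the arm can. A call with a gripper value outside its range is refused whole. "hand" is the opening in per cent of the stroke, from 0 (shut) to 100 (fully open), set as the call begins (left out, the last holds). The fingers move at their own pace and stop on an object; "grip_force" is the grip in N (left out, the last holds). Time passes only in rows, so rows that repeat a pose let the fingers close. It gives the time, the measured TCP pose, the force and the opening at its end, in the units of the state.
- read_state(): the state, without advancing time (a new reading comes with each control period).
- camera(name): name is "scene" or "top" or "wrist"; returns the picture (480x640x3 uint8, red, green, blue); there is no depth.
- calibration(name): a dict with "mtx" (3x3 intrinsics, pixels), "rvec" (rotation vector, rad) and "tvec" (3), from world to camera coordinates, as OpenCV has them; the wrist camera has in their place "T_tool_cam" (4x4, takes a point from camera to tool coordinates, whose origin is the TCP and whose axes are the flange's). Camera axes: x right, y down, z forward; pixel columns grow to the right and rows downward; lengths in m; the calibration is good to about 2 mm. A picture is of the moment at which its call begins: read the wrist's pose just before it. calibration takes no time and is no camera call.
- job_done(): hands the job in, once; it reports no verdict.
The state is a dict: "time": time; "joints": joint angles; "joint_velocities": joint speeds; "tau": joint torques, N m; "eef_pos": TCP position; "orientation": TCP orientation; "wrist_force": force on the tool from outside, world axes, zero at the start; "wrist_torque": the same for the moment, N m; "width": opening from 0.0 (shut) to 1.0 (fully open).
Only numpy, scipy, OpenCV 4.12 (cv2) and the standard library are available. Lean on these libraries where they do the work, as an engineer would, in place of code of your own. Each camera call takes 0.05 s, during which the arm holds its last target.

## Working session

There is one attempt and no reset: what is moved stays moved. The work goes in short steps, Python scripts to look and compute and a tool call to move; the robot and the scene stay as the last step left them, time stands still between calls to the robot, and variables do not carry over. Pictures are saved under pics/ and viewed, and the job is handed in when it is done.

Besides the shell and the picture viewer there is one more tool, called as name(argument=value, ...) on one line, values as JSON. step_arm: Moves the arm, as the interface text tells. Its arguments: {"type":"object","properties":{"commands":{"type":"string"},"hand":{"type":"number"},"grip_force":{"type":"number"}},"required":["commands"]}

```bash
mkdir -p pics; cat > h.py <<'E'
from plant import *
import cv2,numpy as np
from scipy.spatial.transform import Rotation as R
def snap(n,f):
    im=camera(n); cv2.imwrite('pics/'+f,cv2.cvtColor(im,cv2.COLOR_RGB2BGR)); return im
def ray(n,u,v,z):
    c=calibration(n); K=np.array(c['mtx']); Rm=cv2.Rodrigues(np.array(c['rvec'],float))[0]; t=np.array(c['tvec'],float).ravel()
    o=-Rm.T@t; d=Rm.T@np.linalg.inv(K)@[u,v,1]; return o+d*(z-o[2])/d[2]
def proj(n,p):
    c=calibration(n); return cv2.projectPoints(np.array(p,float).reshape(-1,3),np.array(c['rvec'],float),np.array(c['tvec'],float),np.array(c['mtx'],float),None)[0].reshape(-1,2)
E
python3 - <<'E'
from h import *
snap('top','top0.png'); snap('scene','scene0.png')
s=read_state(); print(s)
E
```

```text
{'time': 0.1, 'joints': array([-1.28768389,  0.60008475, -0.00250648,  1.60001041,  0.00177732,
        0.94291748, -0.07984761]), 'joint_velocities': array([-0.00022977, -0.00010364, -0.00067506, -0.0022197 , -0.00282154,
        0.00111159, -0.00062727]), 'tau': array([ 4.76090179e-03, -7.66559100e+01,  1.50200922e+00, -2.52933669e+01,
       -5.23146882e-02,  1.36468341e-02,  1.30289454e-04]), 'eef_pos': array([0.25515091, 0.67816641, 0.21783232]), 'orientation': array([-6.01694410e-05,  1.78953480e-01,  9.83857281e-01, -7.06422446e-04]), 'wrist_force': array([0.05794926, 0.67212436, 0.25745206]), 'wrist_torque': array([-0.00138187,  0.01583152, -0.01262914]), 'width': 0.9995854858221754}
```

View pics/top0.png

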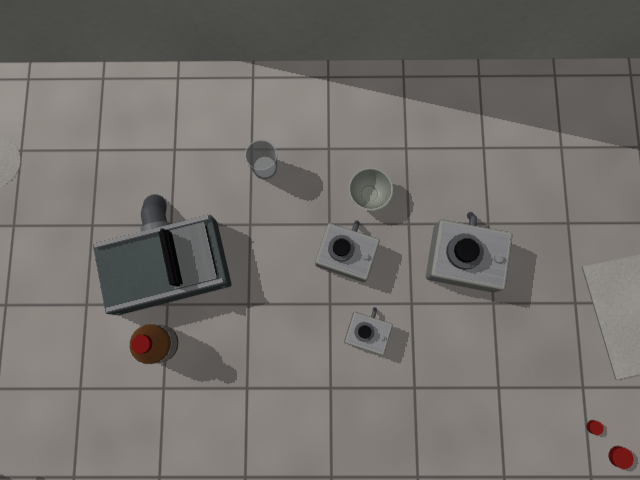

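View pics/scene0.png

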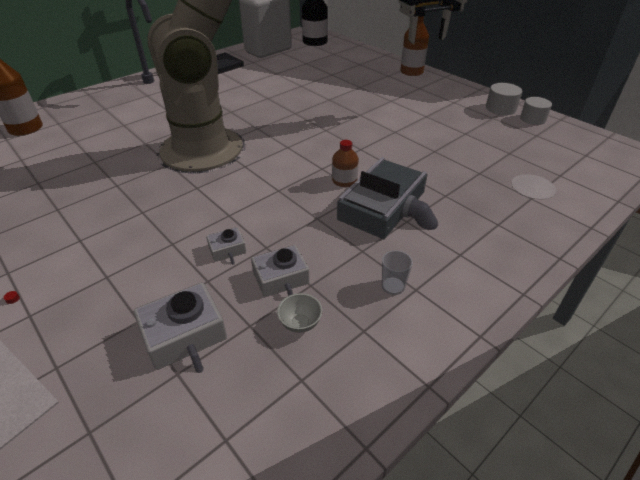

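The top view shows the extractor at about (162,265), its bar at (171,258) and the bottle at (150,343). There are three candidates for the fan button:
- Large box: (466,251)
- Middle box: (341,248)
- Small box: (365,332)

The middle one is the match by size, and the dish (371,190) sits beyond it. I'll check that with a crop and measure it.

```bash
python3 - <<'E'
from h import *
im=cv2.imread('pics/top0.png')
a=cv2.resize(im[200:325,80:240],None,fx=5,fy=4.8,interpolation=cv2.INTER_CUBIC)
cv2.imwrite('pics/c1.png',cv2.resize(im[205:325,85:245],(800,600),interpolation=cv2.INTER_CUBIC))
cv2.imwrite('pics/c2.png',cv2.resize(im[170:290,290:450],(800,600),interpolation=cv2.INTER_CUBIC))
print(ray('top',320,240,0),proj('top',[[0.6,0,0],[0.7,0,0],[.6,.1,0],read_state()['eef_pos']]))
c=calibration('top');Rm=cv2.Rodrigues(np.array(c['rvec']))[0];print(-Rm.T@np.array(c['tvec']).ravel())
E
```

```text
[ 0.58720417 -0.09358904  0.        ] [[ 271.03884688  233.71589455]
 [ 271.56259142  183.28960828]
 [ 218.85927687  234.0356222 ]
 [-225.88222458  446.96539283]]
[ 0.40271359 -0.09268139  1.0043581 ]
```

View pics/c1.png

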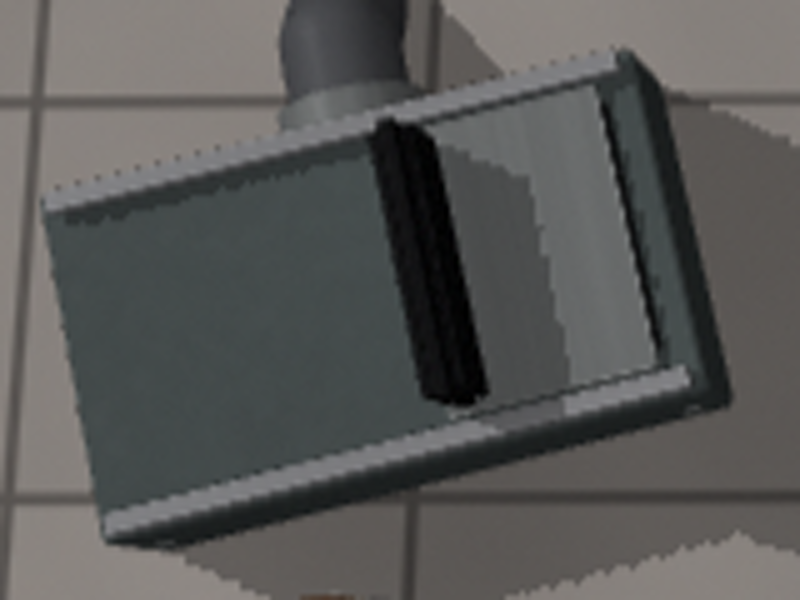

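View pics/c2.png

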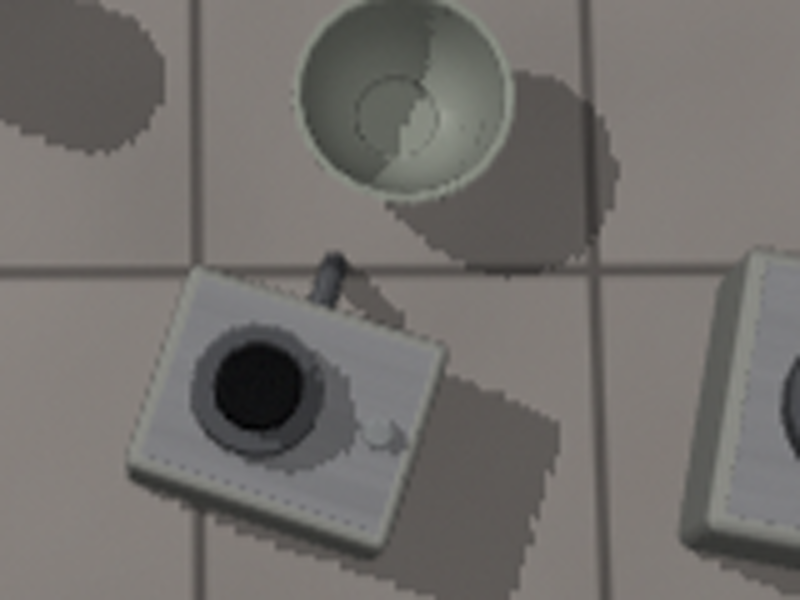

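```bash
python3 - <<'E'
from h import *
f=lambda u,v,z,o:ray('top',o[0]+(u+.5)/5-.5,o[1]+(v+.5)/5-.5,z)[:2]
o1=(85,205);o2=(290,170)
P={k:f(*p,.066,o1) for k,p in dict(TL=(45,200),TR=(615,62),BL=(107,525),BR=(690,378)).items()}
print(P)
for k in('TL TR','BL BR','BL TL','BR TR'):
    a,b=k.split();d=P[b]-P[a];print(k,np.linalg.norm(d),np.degrees(np.arctan2(d[1],d[0])))
a=f(383,125,.099,o1);b=f(435,398,.099,o1);d=a-b;print('bar',a,b,np.linalg.norm(d),np.degrees(np.arctan2(d[1],d[0])),(a+b)/2)
C=[f(*p,.045,o2) for p in((195,268),(445,348),(380,550),(130,465))];print(C,[np.linalg.norm(C[i]-C[i-1]) for i in range(4)],np.mean(C,0))
d=C[0]-C[1];print('swyaw',np.degrees(np.arctan2(-d[0],d[1])))
for z in(.055,.06,.065):print('btn',f(259,388,z,o2))
print('lamp',f(383,433,.05,o2))
for n,u,v,z in(('cap',140,343,.115),('dish rim',371,189,.04),('beaker base',265,168,0)):print(n,ray('top',u,v,z))
E
```

```text
{'TL': array([0.5691961 , 0.31107882]), 'TR': array([0.61840483, 0.10850212]), 'BL': array([0.45365927, 0.28130848]), 'BR': array([0.50413776, 0.07845448])}
TL TR 0.20846778747924444 -76.34650097269619
BL BR 0.20904024992433143 -76.02624577072169
BL TL 0.11931066161739119 14.449080106525878
BR TR 0.11815170164975586 14.732945043394869
bar [0.58899873 0.18120308] [0.4942155  0.15905573] 0.0973363538987117 13.151943078318796 [0.54160712 0.1701294 ]
[array([ 0.61013147, -0.10949041]), array([ 0.57976658, -0.20021468]), array([ 0.50611795, -0.17501409]), array([ 0.5374389 , -0.08534187])] [np.float64(0.07659870858079929), np.float64(0.09567088550577549), np.float64(0.07784080388488233), np.float64(0.09498477949692206)] [ 0.55836373 -0.14251526]
swyaw -18.505096248810517
btn [ 0.56370631 -0.13192801]
btn [ 0.5628584  -0.13172131]
btn [ 0.5620105  -0.13151461]
lamp [ 0.54784972 -0.17655845]
cap [0.39637335 0.20232856 0.115     ]
dish rim [ 0.67579627 -0.18906325  0.04      ]
beaker base [0.73110895 0.01316438 0.        ]
```

```bash
cat >> h.py <<'E'
def to(p,yawy=None):
    s=read_state(); q=s['orientation']; M=R.from_quat([q[1],q[2],q[3],q[0]]).as_matrix()
    d=M.T@(np.array(p)-s['eef_pos'])*1000
    a=np.degrees(np.arctan2(M[1,1],M[0,1]))
    print('t',s['time'],'eef',s['eef_pos'].round(4),'ang_y',a.round(2),'F',s['wrist_force'].round(1),'delta',d.round(1),'turn', None if yawy is None else a-yawy)
E
python3 -c "
from h import *
to([.551,.1333,.218],14.2)"
```

```text
t 0.1 eef [0.2552 0.6782 0.2178] ang_y 69.38 F [0.1 0.7 0.3] delta [-468.8 -405.8    0.5] turn 55.18237154065292
```

step_arm(commands="0 0 -30 0; -45 -40 -40 8; -90 -80 -40 16; -140 -120 -40 24; -185 -160 -40 32; -235 -203 -40 40; -280 -243 -40 48; -325 -285 -40 55; -370 -325 -40 55; -415 -365 -40 55", hand=0, grip_force=20)

```text
time: 1.35
eef_pos: [0.5157, 0.1891, 0.2586]
orientation: [0.0, 0.613, 0.79, 0.0]
wrist_force: [1.0, -0.3, 0.2]
width: 0.013
```

```bash
python3 -c "
from h import *
to([.551,.1333,.15],14.2)"
```

```text
t 1.35 eef [0.5157 0.1891 0.2586] ang_y 14.4 F [ 1.  -0.3  0.2] delta [-62.8  20.3 108.6] turn 0.2007703596999324
```

step_arm(commands="-40 15 0 0; -63 20 0 0; -63 20 50 0; -63 20 108 0; -63 20 108 0; -63 20 108 0")

```text
time: 2.1
eef_pos: [0.551, 0.1348, 0.152]
orientation: [0.0, 0.613, 0.79, 0.0]
wrist_force: [0.5, -0.2, 0.3]
width: 0.003
```

```bash
python3 -c "
from h import *
snap('scene','s1.png');snap('wrist','w1.png')
im=cv2.imread('pics/s1.png');cv2.imwrite('pics/s1c.png',cv2.resize(im[90:270,300:540],(800,600)))
to([.551,.1333,.075],14.2)"
```

```text
t 2.2 eef [0.5515 0.1351 0.1528] ang_y 14.39 F [ 1.  -1.  -0.4] delta [-1.7 -1.2 77.8] turn 0.18897590631906702
```

View pics/s1c.png

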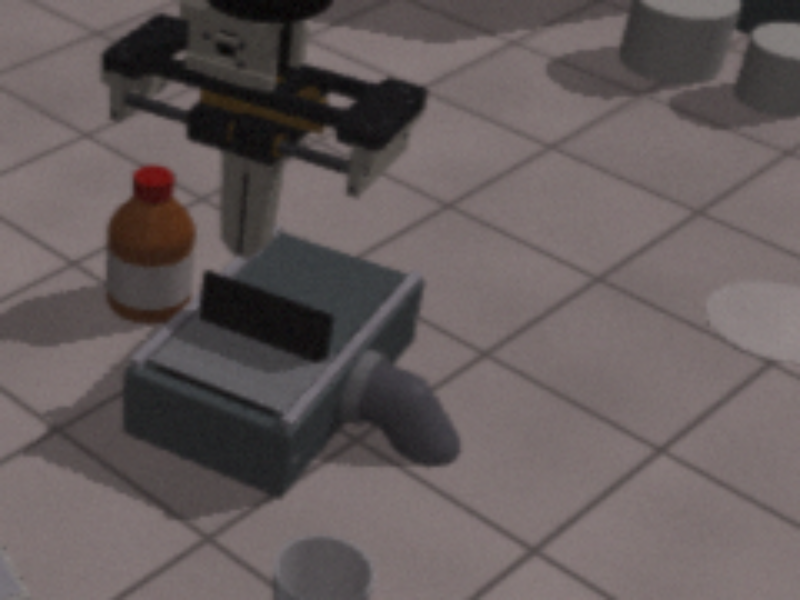

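View pics/w1.png

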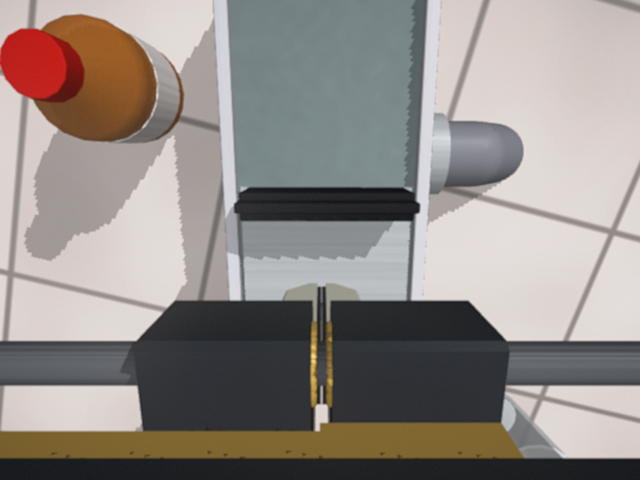

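```bash
python3 -c "
from h import *
c=calibration('wrist');T=np.array(c['T_tool_cam']);K=np.array(c['mtx']);s=read_state();q=s['orientation'];M=R.from_quat([q[1],q[2],q[3],q[0]]).as_matrix()
def wr(u,v,z):
    o=s['eef_pos']+M@T[:3,3];d=M@T[:3,:3]@np.linalg.inv(K)@[u,v,1];return o+d*(z-o[2])/d[2]
for u,v,z in((327,191,.099),(327,205,.094),(240,191,.099),(412,191,.099)):
    p=wr(u,v,z);print(p.round(4),(M.T@(p-s['eef_pos'])*1000).round(1))
"
```

```text
[0.5451 0.1767 0.099 ] [41.8  4.  53.8]
[0.5473 0.1688 0.094 ] [33.6  4.1 58.8]
[0.5003 0.1652 0.099 ] [ 41.8 -42.2  53.7]
[0.589  0.1879 0.099 ] [41.8 49.3 54. ]
```

step_arm(commands="0 3 30 0; 0 3 60 0; 0 3 75 0; 0 3 75 0; 0 3 75 0")

```text
time: 2.82
eef_pos: [0.5538, 0.1356, 0.0768]
orientation: [0.0, 0.613, 0.79, 0.001]
wrist_force: [-0.6, 0.2, -0.3]
width: 0.001
```

```bash
python3 -c "
from h import *
to([.551,.1333,.075],14.2)"
```

```text
t 2.825 eef [0.5538 0.1356 0.0768] ang_y 14.38 F [-0.6  0.2 -0.3] delta [-1.6 -3.3  1.8] turn 0.1792979762510889
```

Clear of the plate. Now I push along tool +x, gently at first.

step_arm(commands="6 0 0 0; 12 0 0 0; 17 0 0 0; 22 0 0 0; 26 0 0 0; 30 0 0 0; 34 0 0 0; 38 0 0 0; 42 0 0 0; 46 0 0 0")

```text
time: 4.08
eef_pos: [0.5427, 0.1769, 0.0758]
orientation: [0.002, 0.614, 0.789, -0.001]
wrist_force: [2.5, -11.5, 3.2]
width: 0.003
```

step_arm(commands="4 0 0 0; 8 0 0 0; 12 0 0 0; 15 0 0 0; 18 0 0 0; 21 0 0 0; 24 0 0 0; 27 0 0 0; 30 0 0 0; 32 0 0 0")

```text
time: 5.32
eef_pos: [0.5359, 0.2028, 0.0757]
orientation: [0.003, 0.616, 0.788, -0.002]
wrist_force: [9.4, -29.8, 2.1]
width: 0.005
```

```bash
python3 -c "
from h import *
snap('top','t2.png');snap('wrist','w2.png');snap('scene','s2.png')
im=cv2.imread('pics/s2.png');a=cv2.resize(im[110:260,300:500],(400,300));im=cv2.imread('pics/t2.png');b=cv2.resize(im[205:325,85:245],(400,300));im=cv2.imread('pics/w2.png');
cv2.imwrite('pics/m2.png',np.hstack([a,b]));cv2.imwrite('pics/w2.png',im)
to([.551,.1333,.075],14.2)"
```

```text
t 5.475 eef [0.5359 0.2027 0.0757] ang_y 13.98 F [  8.1 -25.8   2.1] delta [-71.   -2.1   1.3] turn -0.22070957971405036
```

View pics/m2.png

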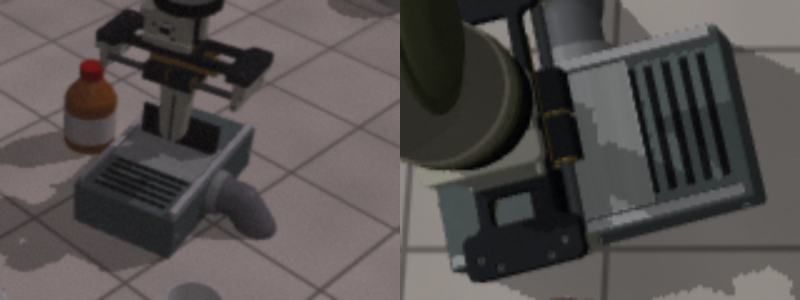

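View pics/w2.png

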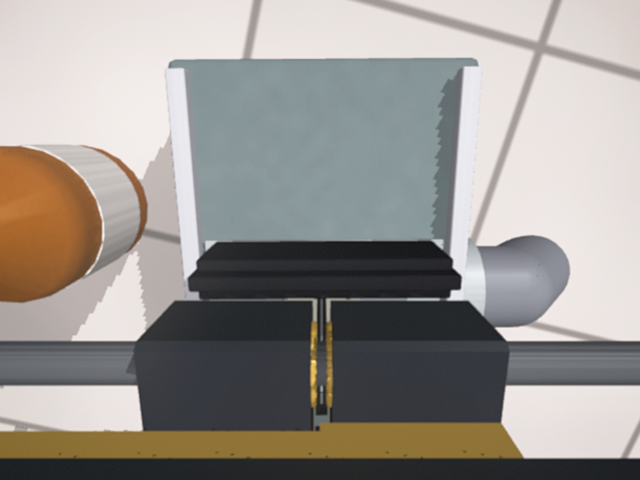

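```bash
python3 -c "
from h import *
y=np.array([-.245,.969])
f=lambda u,v,z=.063:ray('top',85+(u+.5)/5-.5,205+(v+.5)/5-.5,z)[:2]@y
im=cv2.imread('pics/top0.png')
print(f(600,90),f(660,360),f(454,136),f(510,390), 'rail left',f(45,200),f(107,525))
b=cv2.imread('pics/t2.png');cv2.imwrite('pics/t2c.png',cv2.resize(b[205:325,85:245],(800,600),interpolation=cv2.INTER_CUBIC))
"
```

```text
-0.038454079176385464 -0.038151657725521294 0.016054282079450418 0.015556472251278756 rail left 0.1631027625171392 0.16256010316462355
```

View pics/t2c.png

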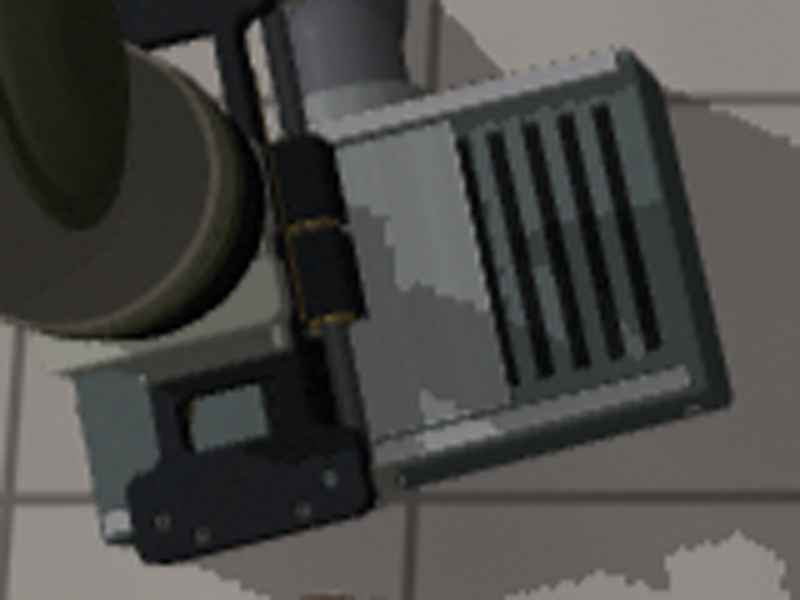

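The plate edge shows about 54–55 mm of travel, so the pixels alone leave it ambiguous. The steady 30 N suggests the end stop. I'll push a little more and see whether the tip still advances.

step_arm(commands="1 0 0 0; 2 0 0 0; 3 0 0 0; 3 0 0 0; 3 0 0 0")

```text
time: 6.1
eef_pos: [0.5358, 0.2029, 0.0757]
orientation: [0.004, 0.617, 0.787, -0.003]
wrist_force: [10.7, -34.6, 2.9]
width: 0.008
```

```bash
python3 -c "
from h import *
to([.5359,.2027,.0757],14.2)"
```

```text
t 6.1 eef [0.5358 0.2029 0.0757] ang_y 13.85 F [ 10.7 -34.6   2.9] delta [-0.2  0.   0. ] turn -0.3527144543817702
```

A hard stop: 3 mm more command moved the tip only 0.2 mm. I'll back off along the same line, rise, and compare the bar position before and after.

step_arm(commands="-12 0 0 0; -25 0 0 0; -40 0 0 0; -40 0 -40 0; -60 0 -90 0; -110 0 -110 0; -160 0 -110 0; -210 0 -110 0; -210 0 -110 0")

```text
time: 7.22
eef_pos: [0.5856, 0.0058, 0.186]
orientation: [0.001, 0.615, 0.788, -0.0]
wrist_force: [0.8, 0.4, 0.2]
width: 0.006
```

```bash
python3 -c "
from h import *
snap('top','t3.png');b=cv2.imread('pics/t3.png');cv2.imwrite('pics/t3c.png',cv2.resize(b[205:325,85:245],(800,600),interpolation=cv2.INTER_CUBIC))
to([.5622,-.1315,.12],14.2)
"
```

```text
t 7.275 eef [0.5852 0.0086 0.1857] ang_y 14.2 F [ 0.6  1.2 -0.4] delta [-130.2  -56.7   65.7] turn -0.0005286941730808792
```

View pics/t3c.png

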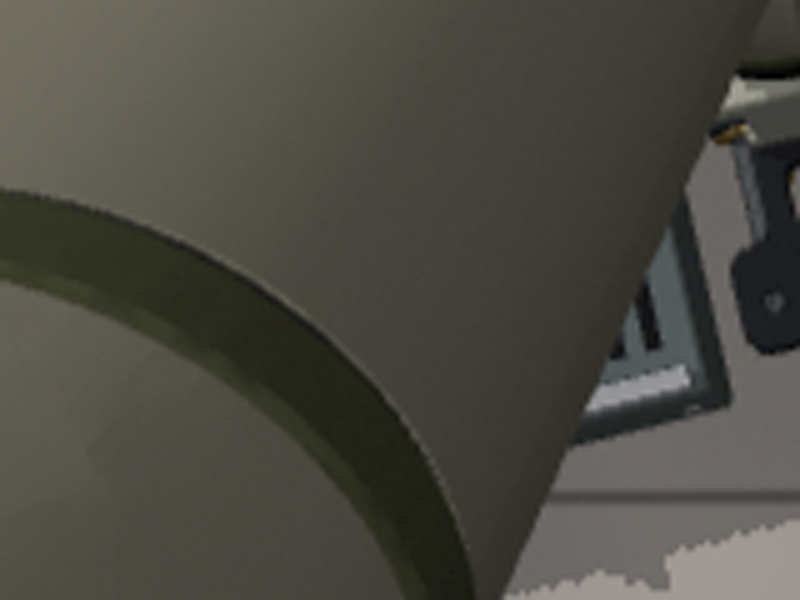

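step_arm(commands="-45 -20 0 0; -90 -40 0 0; -130 -57 0 0; -130 -57 0 0; -130 -57 0 0; -130 -57 0 0")

```text
time: 8.02
eef_pos: [0.5626, -0.1273, 0.1855]
orientation: [-0.0, 0.612, 0.791, 0.0]
wrist_force: [-1.0, 0.1, 0.1]
width: 0.005
```

```bash
python3 -c "
from h import *
snap('top','t4.png');b=cv2.imread('pics/t4.png');cv2.imwrite('pics/t4c.png',cv2.resize(b[205:325,85:245],(800,600),interpolation=cv2.INTER_CUBIC))
snap('scene','s4.png');b=cv2.imread('pics/s4.png');cv2.imwrite('pics/s4c.png',cv2.resize(b[120:270,300:500],(800,600),interpolation=cv2.INTER_CUBIC))
snap('wrist','w4.png')
to([.5622,-.1315,.12],14.2)
"
```

```text
t 8.175 eef [ 0.5625 -0.1282  0.1855] ang_y 14.5 F [-0.6  0.8  0.4] delta [-3.1 -1.1 65.5] turn 0.29735571498570046
```

View pics/t4c.png

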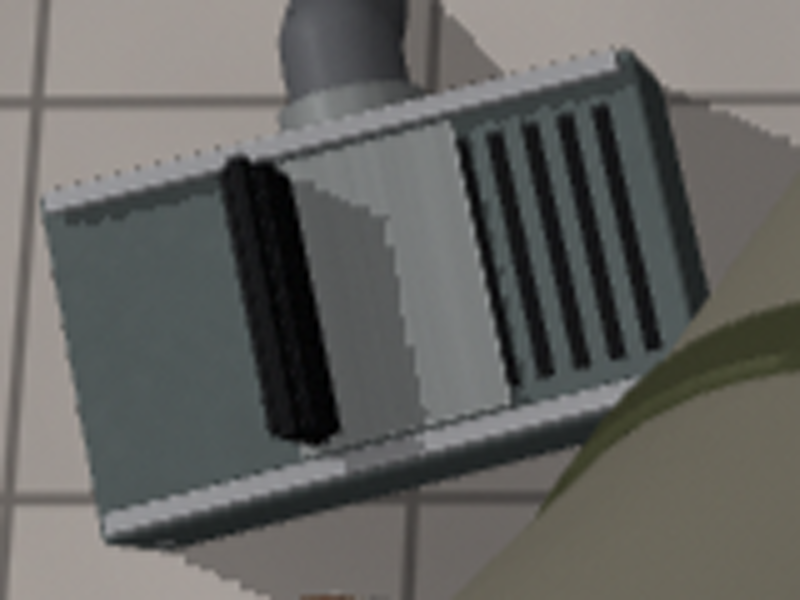

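View pics/s4c.png

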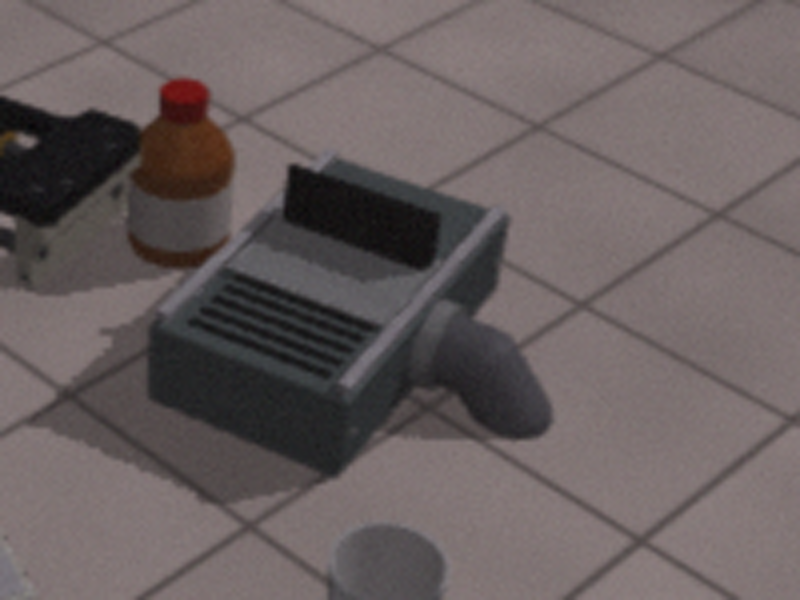

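View pics/w4.png

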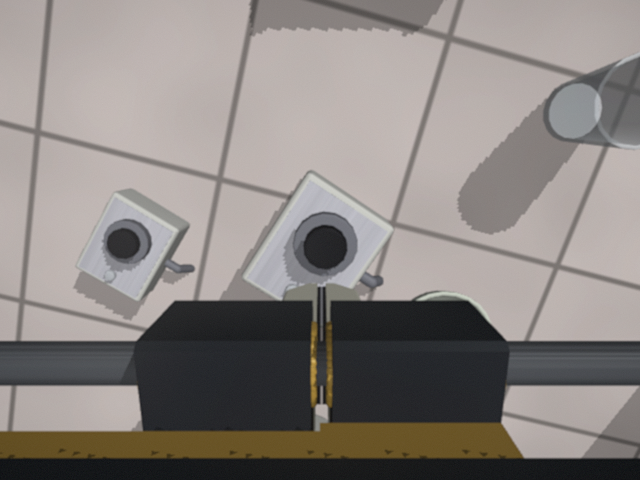

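```bash
python3 -c "
from h import *
a=cv2.imread('pics/top0.png',0);b=cv2.imread('pics/t4.png',0)
U=lambda i:cv2.resize(i[195:335,75:255],None,fx=8,fy=8,interpolation=cv2.INTER_CUBIC)
A,B=U(a),U(b)
x0,y0,x1,y1=[int(v) for v in ((157-75)*8,(228-195)*8,(185-75)*8,(288-195)*8)]
r=cv2.matchTemplate(B,A[y0:y1,x0:x1],cv2.TM_CCOEFF_NORMED);_,m,_,l=cv2.minMaxLoc(r)
d=np.array([l[0]-x0,l[1]-y0])/8;print(m,d)
for z in(.063,.08,.099):
  p=ray('top',171,258,z);q=ray('top',171+d[0],258+d[1],z);print(z,np.linalg.norm(p-q),q-p)
c=calibration('wrist');T=np.array(c['T_tool_cam']);K=np.array(c['mtx']);s=read_state();q=s['orientation'];M=R.from_quat([q[1],q[2],q[3],q[0]]).as_matrix()
def wr(u,v,z):
    o=s['eef_pos']+M@T[:3,3];d=M@T[:3,:3]@np.linalg.inv(K)@[u,v,1];return o+d*(z-o[2])/d[2]
for z in(.05,.06,.065):p=wr(325,247,z);print(p,(M.T@(p-s['eef_pos'])*1000).round(1))
print([np.linalg.norm(wr(301,247,z)-wr(348,247,z)) for z in (.05,.06,.065)])
"
```

```text
0.9765636324882507 [-29.5   7.5]
0.063 0.0536721689460593 [-0.01318088  0.05202851  0.        ]
0.08 0.052702902441164864 [-0.01294284  0.05108893  0.        ]
0.099 0.05161960458275351 [-0.0126768   0.05003881  0.        ]
[ 0.56841434 -0.1356514   0.05      ] [ -8.7   3.9 135.5]
[ 0.56770614 -0.13332718  0.06      ] [ -6.3   3.8 125.5]
[ 0.56735204 -0.13216507  0.065     ] [ -5.1   3.7 120.5]
[np.float64(0.035389365399475216), np.float64(0.03421908969156701), np.float64(0.03363395183761302)]
```

```bash
python3 -c "
from h import *
y=np.array([-.245,.969])
f=lambda u,v,z=.063:(ray('top',85+(u+.5)/5-.5,205+(v+.5)/5-.5,z)[:2]@y).round(4)
print('housing +y',f(45,210,.058),f(105,540,.058),'-y',f(630,55,.058),f(700,400,.058))
print('bench -y',f(665,95,0),f(732,400,0))
print('plate shut',f(600,90),f(658,360),'open',f(453,125),f(512,400))
b=cv2.imread('pics/t4.png');cv2.imwrite('pics/e.png',np.hstack([cv2.resize(cv2.imread('pics/top0.png')[210:300,190:240],(400,600),interpolation=cv2.INTER_CUBIC),cv2.resize(b[210:300,165:215],(400,600),interpolation=cv2.INTER_CUBIC)]))
"
```

```text
housing +y 0.1656 0.1661 -y -0.051 -0.048
bench -y -0.0522 -0.0511
plate shut -0.0385 -0.0375 open 0.0156 0.0156
```

View pics/e.png

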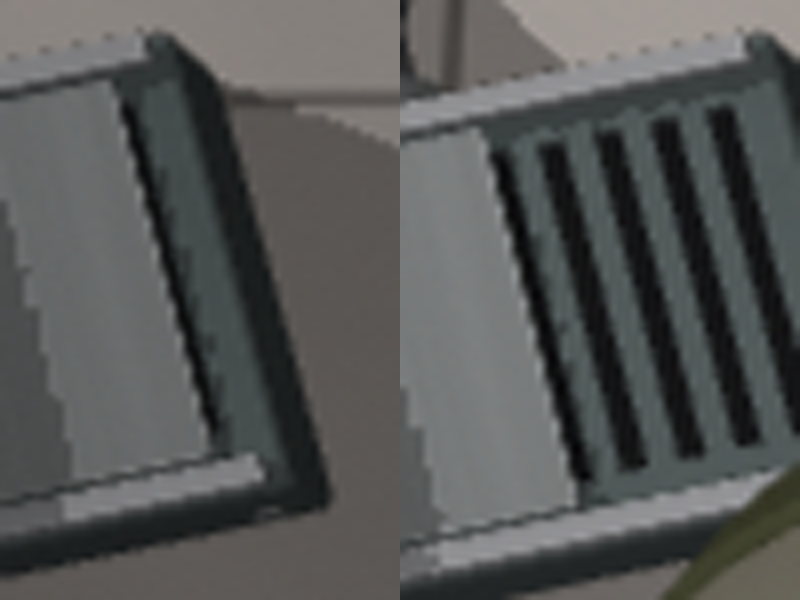

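The housing's length gives the scale. The plate edge is now 42 mm to -y of the housing centre, against 102 mm when shut, so the damper is at about 60 mm. It started about 6 mm open. With the hard stop as well, it is fully open. Next I get the button's height from two views.

```bash
python3 -c "
from h import *
b=cv2.imread('pics/scene0.png');cv2.imwrite('pics/sb.png',cv2.resize(b[235:310,240:340],(800,600),interpolation=cv2.INTER_CUBIC))
"
```

```text
(no output)
```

View pics/sb.png

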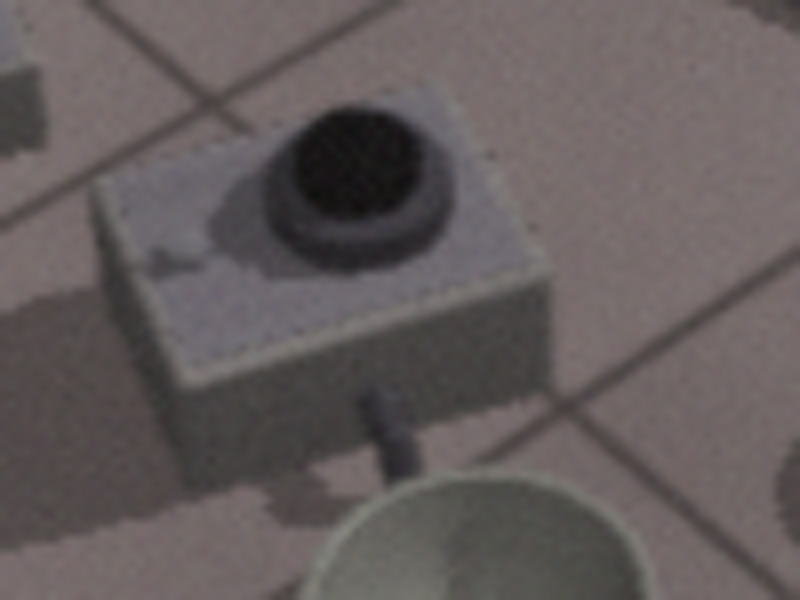

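```bash
python3 -c "
from h import *
for z in (.055,.06,.065,.07,.075): print(z,ray('scene',284.7,253.5,z)[:2].round(4),ray('top',341.4,247.2,z)[:2].round(4))
"
```

```text
0.055 [ 0.5573 -0.1251] [ 0.5637 -0.1319]
0.06 [ 0.5615 -0.1281] [ 0.5629 -0.1317]
0.065 [ 0.5657 -0.1311] [ 0.562  -0.1315]
0.07 [ 0.5699 -0.134 ] [ 0.5612 -0.1313]
0.075 [ 0.5741 -0.137 ] [ 0.5603 -0.1311]
```

step_arm(commands="-3 1 0 0; -3 1 40 0; -3 1 80 0; -3 1 100 0; -3 1 105 0; -3 1 105 0; -3 1 105 0")

```text
time: 9.05
eef_pos: [0.5646, -0.1323, 0.0816]
orientation: [0.001, 0.613, 0.79, 0.0]
wrist_force: [-0.9, 0.1, 0.6]
width: 0.006
```

```bash
python3 -c "
from h import *
snap('wrist','w5.png');snap('scene','s5.png')
b=cv2.imread('pics/s5.png');cv2.imwrite('pics/s5c.png',cv2.resize(b[205:310,240:380],(800,600),interpolation=cv2.INTER_CUBIC))
to([.564,-.132,.07])"
```

```text
t 9.15 eef [ 0.5645 -0.1323  0.0816] ang_y 14.39 F [-0.7  0.   0.1] delta [ 0.4 -0.4 11.6] turn None
```

View pics/s5c.png

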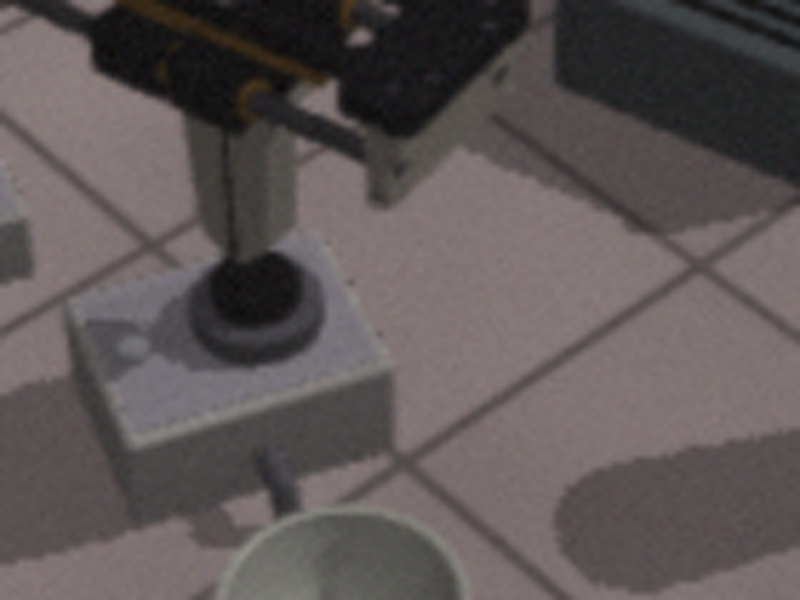

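The tapered tip is just over the button and narrower than it. Now I press in small steps.

step_arm(commands="0 0 5 0; 0 0 9 0; 0 0 12 0; 0 0 15 0; 0 0 17 0; 0 0 18 0; 0 0 18 0")

```text
time: 10.02
eef_pos: [0.5639, -0.1321, 0.0627]
orientation: [-0.0, 0.613, 0.79, 0.0]
wrist_force: [-1.6, 0.7, 3.7]
width: 0.005
```

step_arm(commands="0 0 1 0; 0 0 2 0; 0 0 3 0; 0 0 4 0; 0 0 4 0")

```text
time: 10.65
eef_pos: [0.5639, -0.1322, 0.0609]
orientation: [0.0, 0.613, 0.79, 0.001]
wrist_force: [-8.7, 2.9, 31.9]
width: 0.004
```

Hard bottom at z≈0.061 with 32 N. I'll release slowly to check the spring curve.

step_arm(commands="0 0 -4 0; 0 0 -4 0")

```text
time: 10.9
eef_pos: [0.564, -0.1322, 0.063]
orientation: [0.0, 0.613, 0.79, 0.0]
wrist_force: [-0.5, 0.6, 3.4]
width: 0.001
```

step_arm(commands="0 0 -2 0; 0 0 -2 0")

```text
time: 11.15
eef_pos: [0.5639, -0.1322, 0.0646]
orientation: [-0.0, 0.613, 0.79, -0.0]
wrist_force: [-1.7, 0.8, 2.8]
width: 0.006
```

step_arm(commands="0 0 -2 0; 0 0 -2 0")

```text
time: 11.4
eef_pos: [0.564, -0.1322, 0.0666]
orientation: [-0.0, 0.613, 0.79, -0.0]
wrist_force: [-0.4, 0.4, 1.7]
width: 0.005
```

step_arm(commands="0 0 -2 0; 0 0 -2 0")

```text
time: 11.65
eef_pos: [0.5643, -0.1322, 0.0687]
orientation: [0.0, 0.613, 0.79, 0.0]
wrist_force: [1.4, 0.0, -0.9]
width: 0.005
```

The button tracked the tip from about 0.067 to 0.061 m, the full 6 mm. I retreat and check the scene.

step_arm(commands="0 0 -30 0; 0 0 -70 0; 0 0 -120 0; -40 0 -150 0; -80 0 -150 0; -80 0 -150 0; -80 0 -150 0; -80 0 -150 0")

```text
time: 12.65
eef_pos: [0.5837, -0.2084, 0.2182]
orientation: [-0.001, 0.612, 0.79, 0.0]
wrist_force: [-0.1, -0.7, 0.2]
width: 0.004
```

```bash
python3 -c "
from h import *
snap('scene','s6.png');snap('top','t6.png')
a=cv2.imread('pics/s6.png');cv2.imwrite('pics/m6.png',np.hstack([cv2.resize(a,(400,300)),cv2.resize(cv2.imread('pics/t6.png'),(400,300))]))
to([.56,-.13,.1])"
```

```text
t 12.75 eef [ 0.5838 -0.2086  0.2184] ang_y 14.46 F [0.  0.4 0.5] delta [ 82.   -3.4 118.4] turn None
```

View pics/m6.png

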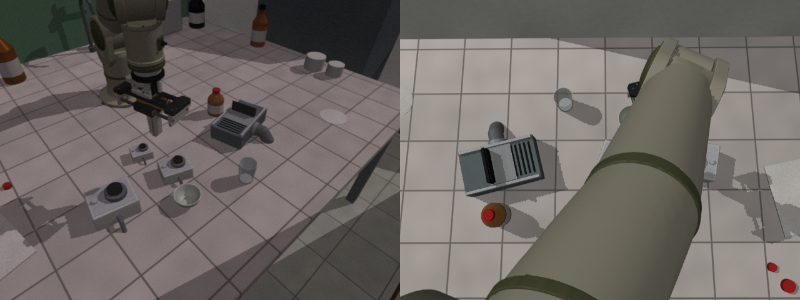

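The damper is open with its slots showing, and the bottle, dish and beaker are where they were. The fan button is up and the arm is clear.

```bash
python3 -c "
from plant import *
print(job_done())"
```

```text
the job is handed in; nothing more can be done
None
```

I pushed the damper's thumb bar to its end stop from the -y side only, with the fingers closed. Then I pressed the fan button on the middle-sized switch box right down, let go and handed the job in. `job_done()` gives no verdict, so success rests on the checks below.

- **Damper:** the last push ended on a hard stop; 3 mm more command at about 36 N moved the tip only 0.2 mm. The top picture puts the plate edge at about 60 mm of opening, measured against the housing.
- **Disagreement on the damper:** comparing the bar before and after gave only 52–54 mm of travel. I put that down to the damper starting about 6 mm open, which its starting position in the first picture supports.
- **Fan button:** it reached a hard bottom at z ≈ 0.061 m with 32 N. On release, the force faded over about 6 mm, so it made its full stroke and came back up.
- **Bystanders:** in the last scene picture the bottle, dish and beaker stand upright and look unmoved; I judged this by eye. The arm was clear of everything, with wrist force near zero, at about 12.8 s.

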